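# Put the low spice tin away under the caddy's swing-up tray

## Task

Lift the caddy's top tray by its bar handle, swinging it up and over until it rests fully open on the side away from the robot, set the low lidded spice tin (not the tall tin, nor the open cup of the same size) upright on the floor of the compartment underneath without dropping it in, and then swing the tray back down until it is fully closed over the tin.

Things in the scene. Friction and masses are not known exactly. Their poses are not given: they have to be found in the camera images.
- caddy: White plastic open box fixed to the stool: 130 (x) by 170 (y) by 70 mm high, walls and floor 5 mm, so the compartment is 120 by 160 mm and its floor lies 5 mm above the origin (centre of the underside, on the stool). z is up. The top tray swings open towards its +x, away from the robot (yaw -29 to +15 degrees). Steel link arms run just outside its y sides, out to y = +-98 mm.
- tray_handle (a point): Centre of the top tray's bar handle: 14 mm thick, along the caddy's y, 82 mm free between posts, 45 mm above the tray's rim. The tray (130 x 170 x 30 mm, 0.25 kg) stays level with the caddy's heading; at joint value q this point is at x = 0.0816 - 0.09 cos(0.436+q), y = 0, z = 0.112 + 0.09 sin(0.436+q) in the caddy's frame (m): an arc of 90 mm radius. Axes as the caddy's.
- tray_arm (a joint): Angle of the tray's parallel link arms: 0 = tray closed on the caddy (its underside 75 mm above the stool); 2.27 rad = fully open, on its stop beyond the caddy's +x side, compartment uncovered. The tray is highest at 1.13 rad; let go on either side of that, it sinks by itself, slowed by a damped hinge, to that side's stop and stays there.
- low_tin: Low round lidded steel tin, closed top (2.5 mm sunk panel), 58 mm wide over the lid (56 mm below it, lowest 30 mm), 42 mm high, 0.1 to 0.2 kg, loose on the stool to the robot's left. Origin: centre of its underside; z up. At least 95 mm away, centre to centre, stand a tall tin of the same width (95 mm high) and an open steel cup (60 mm wide, 42 mm high); any of the three can be in any place.
Things that resemble listed ones, but are neither listed nor needed, are in the scene too. Leave any black or red look-alike of the low_tin alone. Of the things that look like the caddy, take the one that is farthest from the robot's base at the start.

How it is judged:
By the outcome, as a careful person would: the job done as asked, in the order asked, and still so for the second after the job is handed in, with the robot touching nothing.
It also fails if it takes over 72 s, if anything falls off the work surface, if the arm or the gripper's body presses on something with over 40 N, if the wrist force passes 120 N, or if a joint passes its speed limit or range.

## Robot

A 6-joint arm with a two-finger parallel gripper is mounted at the origin on the work surface. World frame = base frame: x ahead of the robot, y to its left, z up, the work surface at z = 0. Lengths are in mm, angles in rad, forces in N, time in s.
With the tool pointing down it reaches from about 350 to 975 mm from the base axis. Payload 7.1 kg.
Tool frame: the origin (TCP) lies at the very end of the fingers, on their centre line; the grasp point (between the pads) lies 19 mm behind it; x points along the fingers, y is the direction in which the jaws open and shut, and the axes are right-handed (so a half turn about x gives the same grasp; the last joint's range is limited). The gripper opens to 88 mm and grips with 3 to 60 N. Pads are 20 mm wide; open, the fingers measure 115 mm over their backs; the gripper's body (75 mm by 178 mm) begins 61 mm behind the grasp point.
Start: joints at [-0.019, 0.423, 1.63, -0, 1.089, -0.019], TCP at [624.984, 0.026, 222.675] pointing down, gripper open.
Joint ranges: [-3, 3], [-0.9, 2.11], [0.09, 2.58], [-1.31, 4.45], [0.11, 2.69], [-2.54, 2.54]. Speed limits (rad/s): [2.39, 2.39, 3.01, 3.14, 3.14, 3.14].

## Interface

Orientations are given as a rotation vector (axis times angle).
In Python, from workcell import ctrl gives the robot as it stands. The module is installed in compiled form; this text tells all that it offers.
- The arm moves only by the tool carry_out, never from a script. Its argument "commands" is a list of rows, each a list of 6 numbers: the shift along the tool's x, y, z in m, then the turn, a rotation vector about the tool's x, y, z in degrees. In form: [[tx, ty, tz, rx, ry, rz], ...]. A call has 1 to 8 rows; each row shifts and turns the pose as measured when the row begins, along the tool's axes as they then stand; what a row does not reach is not made up. A row lasts 1/8 s, in which the tool goes at most 62.5 mm and 10.7 degrees, less where a joint would pass 70% of its speed; a pose out of reach is approached as far as the arm can. A call with a gripper value outside its range is refused whole. "grip" is the closure, from 0 (fully open) to 1 (shut), set as the call begins (left out, the last holds). The fingers move at their own pace and stop on an object; the grip force is fixed at half the most. Time passes only in rows, so rows that do not move let the fingers close. It gives the time, the measured TCP pose, the force and the opening at its end, in the units of the state.
- ctrl.get_obs(): the state, without advancing time (a new reading comes with each control period).
- ctrl.get_image(name): name is "scene" or "side" or "wrist"; returns a dict with "pixels" (400x640x3 uint8, blue, green, red), "intrinsics" (3x3 intrinsics, pixels), "rvec" (rotation vector, rad) and "tvec" (3), from world to camera coordinates, as OpenCV has them. Camera axes: x right, y down, z forward; pixel columns grow to the right and rows downward; lengths in mm; the calibration is good to about 2 mm. A picture is of the moment at which its call begins. There is no depth.
- ctrl.close_job(): hands the job in, once; it reports no verdict.
The state is a dict: "t": time; "qpos": joint angles; "qvel": joint speeds; "joint_torque": joint torques, N m; "ee_pos": TCP position; "orientation": TCP orientation; "ft_force": force on the tool from outside, world axes, zero at the start; "moment": the same for the moment, N m; "width": finger opening in mm.
Only numpy, scipy, OpenCV 4.12 (cv2) and the standard library are available. Lean on these libraries where they do the work, as an engineer would, in place of code of your own. Each camera call takes 0.05 s, during which the arm holds its last target. There are 200 camera calls.

## Working session

There is one attempt and no reset: what is moved stays moved. The work goes in short steps, Python scripts to look and compute and a tool call to move; the robot and the scene stay as the last step left them, time stands still between calls to the robot, and variables do not carry over. Pictures are saved under pics/ and viewed, about 8 in all and at most 12, crops included, and the job is handed in when it is done.

Besides the shell and the picture viewer there is one more tool, called after "Request:" as a command line: name --pt "numbers of a row" for each row, then --argument value for the rest. carry_out: Moves the arm, as the interface text tells. Its arguments: {"type":"object","properties":{"commands":{"type":"array"},"grip":{"type":"number"}},"required":["commands"]}

```bash
mkdir -p pics; cat > h.py <<'E'
import numpy as np, cv2
from workcell import ctrl
def get(n):
    d=ctrl.get_image(n); K=np.array(d["intrinsics"],float);r=np.array(d["rvec"],float).ravel();t=np.array(d["tvec"],float).ravel()
    return np.array(d["pixels"]),K,r,t
def ray(K,r,t,uv,z):
    "world point on plane z seen at pixel uv"
    R=cv2.Rodrigues(r)[0];d=R.T@np.linalg.solve(K,[uv[0],uv[1],1]);c=-R.T@t
    return c+d*(z-c[2])/d[2]
def proj(K,r,t,P): return cv2.projectPoints(np.array(P,float).reshape(-1,1,3),r,t,K,None)[0].reshape(-1,2)
E
python3 - <<'E'
from h import *
print(ctrl.get_obs())
for n in("scene","side"):
    p,K,r,t=get(n);cv2.imwrite(f"pics/{n}0.png",p);np.savez(f"{n}0.npz",p=p,K=K,r=r,t=t);R=cv2.Rodrigues(r)[0];print(n,K[0,0],-R.T@t,R[2])
E
```

```text
{'t': 0.0, 'qpos': array([-1.89949171e-02,  4.23826720e-01,  1.63067063e+00, -3.19010699e-05,
        1.08859996e+00, -1.90119442e-02]), 'qvel': array([ 0.00016942, -0.00143003, -0.00170492,  0.00020058,  0.00108848,
       -0.00016949]), 'joint_torque': array([ 1.28069914e-03, -5.44622147e+01, -2.73670936e+01,  6.42951974e-02,
        2.27214623e-02, -1.51321510e-04]), 'ee_pos': array([6.24453208e+02, 3.05301792e-02, 2.21918122e+02]), 'orientation': array([ 1.20846447,  1.21032303, -1.21028411]), 'ft_force': array([ 0.74968033, -0.27751189,  0.12600998]), 'moment': array([ 0.03498032, -0.03395545, -0.00106732]), 'width': 87.54536235776823}
scene 514.3402853987475 [1187.87903365  473.14202604  906.67095292] [-0.65344642 -0.28990701 -0.69925797]
side 474.5842663114946 [311.96732839 964.14012311 822.75822428] [ 0.08460104 -0.74807085 -0.65820413]
```

View pics/scene0.png

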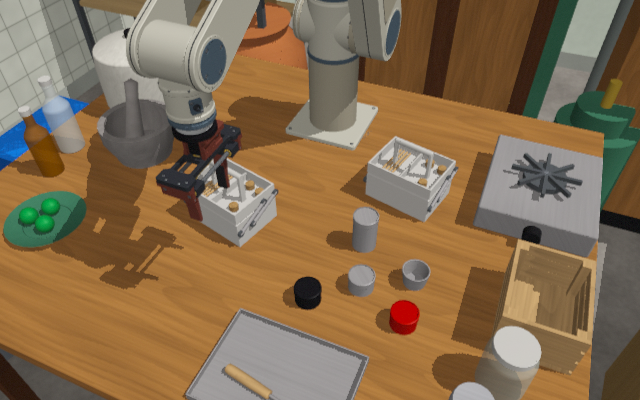

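View pics/side0.png

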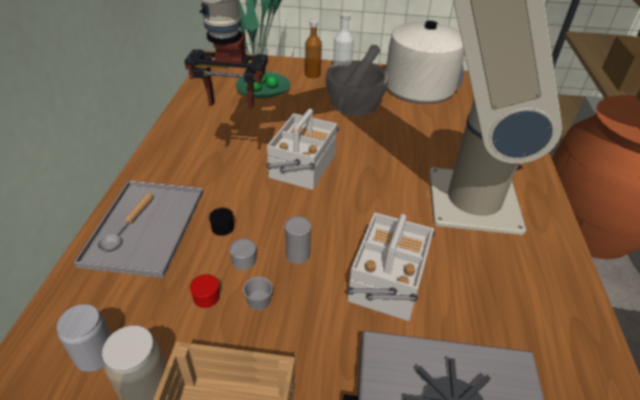

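Scene picture: caddies are at about (235,200) and (410,178). Low tin-like objects are the grey lidded tin (362,281), the black one (308,293) and the red one (404,317). The open cup is at (415,275) and the tall tin at (365,230). The grey lidded one at (362,281) fits the low tin; in the side picture it is at (243,254). I'll confirm with an enlarged crop.

```bash
python3 - <<'E'
from h import *
S=np.load("scene0.npz");D=np.load("side0.npz")
a=cv2.resize(S['p'][140:250,180:290],(400,400),interpolation=cv2.INTER_CUBIC)  # x3.636
b=cv2.resize(D['p'][100:200,255:355],(400,400),interpolation=cv2.INTER_CUBIC)  # x4
c=cv2.resize(S['p'][255:305,330:430],(400,200),interpolation=cv2.INTER_CUBIC)  # x4
d=cv2.resize(D['p'][230:280,210:310],(400,200),interpolation=cv2.INTER_CUBIC)
cv2.imwrite("pics/crop1.png",np.vstack([np.hstack([a,b]),np.hstack([c,d])]))
g=lambda Z,uv,z:ray(Z['K'],Z['r'],Z['t'],uv,z).round(1)
print("caddies",g(S,(237,200),75),g(S,(410,178),75),g(D,(303,145),75),g(D,(393,255),75))
E
```

```text
caddies [475.8 -44.7  75. ] [245.8 304.2  75. ] [458.1 -66.4  75. ] [216.6 290.7  75. ]
```

View pics/crop1.png

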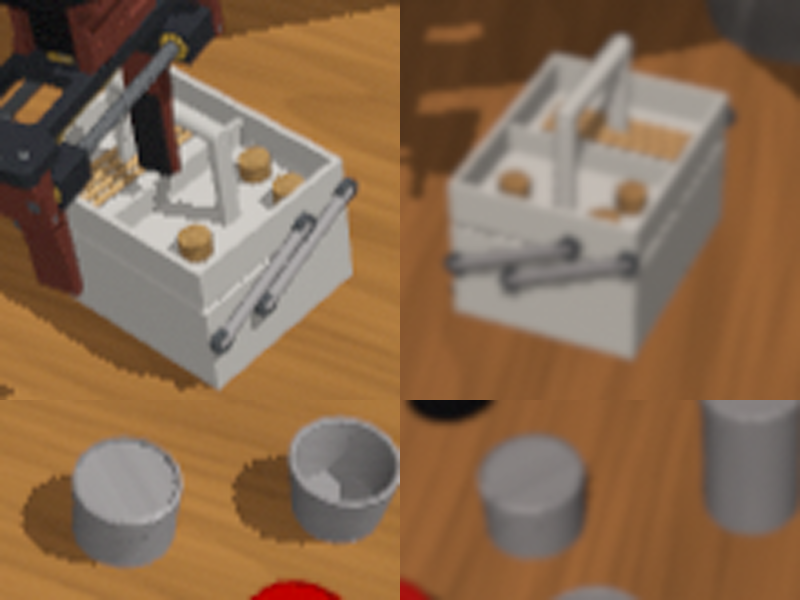

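The crop confirms it: the lower left panels show the closed-lid low tin and the open cup beside it. The target caddy is the one near (470,-50), about 475 mm from the base; the other is at about 385 mm.

```bash
cat >> h.py <<'E'
from scipy.spatial.transform import Rotation as Ro
E
python3 - <<'E'
from h import *
from scipy.optimize import least_squares
S=np.load("scene0.npz");D=np.load("side0.npz")
a=lambda x,y:(180+x/3.636,140+y/3.636); b=lambda x,y:(255+x/4,100+y/4)
X,Y=65,85
obs=[(D,(X,Y,105),b(50,185)),(D,(-X,Y,105),b(233,222)),(D,(-X,-Y,105),b(330,95)),(D,(X,-Y,105),b(153,52)),(D,(-X,Y,0),b(235,358)),(D,(X,Y,0),b(55,310)),
(S,(X,Y,105),a(205,280)),(S,(X,Y,0),a(218,388)),(S,(-X,Y,105),a(342,163)),(S,(-X,Y,0),a(352,275))]
def f(v,z0=0):
    c,s=np.cos(v[2]),np.sin(v[2]);o=[]
    for Z,p,uv in obs:
        o+=list(proj(Z['K'],Z['r'],Z['t'],[v[0]+c*p[0]-s*p[1],v[1]+s*p[0]+c*p[1],p[2]+z0])[0]-uv)
    return np.array(o)
r=least_squares(f,[460,-50,0],x_scale=[10,10,.1],loss='soft_l1');print(r.x.round(2),np.degrees(r.x[2]));print(f(r.x).reshape(-1,2).round(1))
v=r.x;h=[v[0],v[1],150];print("handle px",proj(D['K'],D['r'],D['t'],h),proj(S['K'],S['r'],S['t'],h))
g=lambda Z,uv,z:ray(Z['K'],Z['r'],Z['t'],uv,z).round(1)
for n,s,d,z in(("low",(362,275.5),(243,247),42),("cup",(416,268),(258,285),42),("tall",(365,215),(298,226),95),("black",(308,285),(221,215),42),("red",(404,309),(205,284),42)):print(n,g(S,s,z),g(D,d,z))
print(Ro.from_rotvec(ctrl.get_obs()['orientation']).as_matrix().round(2))
E
```

```text
[ 4.5986e+02 -7.2940e+01 -2.5000e-01] -14.531175696419089
[[-0.9 -0.5]
 [ 0.3  2.5]
 [-0.9 -0.2]
 [ 0.   0.3]
 [-1.   0.3]
 [-0.5 -0.2]
 [-1.5 -2.1]
 [ 0.4 -0.2]
 [ 0.3 -1.8]
 [ 0.3 -1. ]]
handle px [[302.88791922 119.89954324]] [[225.73265334 168.29677844]]
low [544.5 290.1  42. ] [539.2 286.1  42. ]
cup [481.1 388.7  42. ] [484.6 382.3  42. ]
tall [424.9 251.2  95. ] [421.9 256.1  95. ]
black [611.  195.9  42. ] [614.1 195.7  42. ]
red [590.1 394.6  42. ] [591.3 395.4  42. ]
[[-0.  1.  0.]
 [ 0.  0. -1.]
 [-1. -0. -0.]]
```

Request:
carry_out --pt "0 -0.041 0.018 0 0 0" --pt "0 -0.041 0.018 0 0 0" --pt "0 -0.041 0.018 0 0 0" --pt "0 -0.041 0.019 0 0 0" --pt "0 0 0 7.25 0 0" --pt "0 0 0 7.25 0 0" --pt "0 0 0 0 0 0" --grip 0

```text
t: 0.98
ee_pos: [453.1, -74.6, 219.7]
orientation: [1.394, 1.08, -1.402]
ft_force: [-0.5, 0.1, -1.2]
width: 88.1
```

```bash
cat >> h.py <<'E'
CAD=np.array([459.9,-72.9]);YAW=np.radians(-14.5)
def st():
    o=ctrl.get_obs();R=Ro.from_rotvec(o['orientation']).as_matrix()
    print('t',round(o['t'],2),'tcp',o['ee_pos'].round(1),'y-axis',R[:,1].round(3),'yaw',np.degrees(np.arctan2(R[1,1],R[0,1])).round(1),'x',R[:,0].round(3),'F',o['ft_force'].round(1),'w',round(o['width'],1));return o,R
def to(P,yaw=None):
    "tool-frame shift (mm) and turn (deg) to world target"
    o,R=st();print('shift',(R.T@(np.array(P)-o['ee_pos'])).round(1))
    if yaw is not None:
        T=np.array([[0,np.cos(yaw),np.sin(yaw)],[0,np.sin(yaw),-np.cos(yaw)],[-1,0,0]]);print('turn',np.degrees(Ro.from_matrix(R.T@T).as_rotvec()).round(2))
E
python3 - <<'E'
from h import *
to([459.9,-72.9,131],YAW)
p,K,r,t=get("wrist");cv2.imwrite("pics/w1.png",p)
print(proj(K,r,t,[[459.9,-72.9,157],[459.9+41*np.sin(.253),-72.9+41*np.cos(.253),157],[459.9-41*np.sin(.253),-72.9-41*np.cos(.253),157]]).round(0))
E
```

```text
t 0.97 tcp [453.1 -74.6 219.7] y-axis [ 0.967 -0.256 -0.006] yaw -14.8 x [-0.006  0.    -1.   ] F [-0.5  0.1 -1.2] w 88.1
shift [88.7  6.6 -3.5]
turn [-0.33  0.06  0.33]
[[323. 212.]
 [323. 160.]
 [323. 258.]]
```

View pics/w1.png

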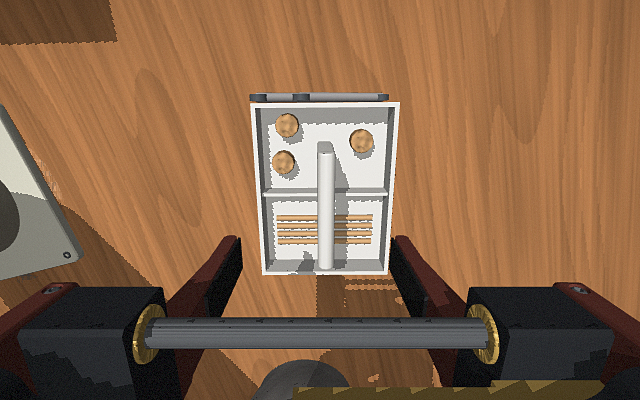

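Wrist view: the handle bar runs from (326,148) to (326,268), which agrees with the projected centre (323,212) to about 2.5 mm. I'll go down and grip.

Request:
carry_out --pt "0 0.008 -0.004 0 0 0.3" --pt "0.04 0 0 0 0 0" --pt "0.03 0 0 0 0 0" --pt "0.018 0 0 0 0 0" --pt "0 0 0 0 0 0"

```text
t: 1.65
ee_pos: [466.7, -72.2, 129.6]
orientation: [1.39, 1.078, -1.387]
ft_force: [1.3, 1.3, 0.2]
width: 87.8
```

Request:
carry_out --pt "0 0 0 0 0 0" --pt "0 0 0 0 0 0" --pt "0 0 0 0 0 0" --pt "0 0 0 0 0 0" --pt "0 0 0 0 0 0" --pt "0 0 0 0 0 0" --grip 1

```text
t: 2.4
ee_pos: [469.1, -72.3, 132.4]
orientation: [1.391, 1.075, -1.382]
ft_force: [0.2, -0.2, -0.2]
width: 31.2
```

```bash
python3 - <<'E'
from h import *
o,R=st()
# arc plan in caddy x / z
prev=None
for q in np.linspace(0,2.27,19):
    x=81.6-90*np.cos(.436+q);z=112+90*np.sin(.436+q)
    if prev: print(round(q,2),'dx',round(x-prev[0],1),'tx',round(-(z-prev[1]),1))
    prev=(x,z)
print(np.degrees(Ro.from_matrix(R.T@np.array([[0,np.cos(YAW),np.sin(YAW)],[0,np.sin(YAW),-np.cos(YAW)],[-1,0,0]])).as_rotvec()).round(2))
E
```

```text
t 2.4 tcp [469.1 -72.3 132.4] y-axis [ 0.97  -0.244  0.009] yaw -14.1 x [ 0.009 -0.002 -1.   ] F [ 0.2 -0.2 -0.2] w 31.2
0.13 dx 5.4 tx -10.0
0.25 dx 6.6 tx -9.2
0.38 dx 7.7 tx -8.3
0.5 dx 8.7 tx -7.2
0.63 dx 9.6 tx -6.1
0.76 dx 10.3 tx -4.8
0.88 dx 10.8 tx -3.5
1.01 dx 11.1 tx -2.1
1.14 dx 11.3 tx -0.7
1.26 dx 11.3 tx 0.7
1.39 dx 11.1 tx 2.1
1.51 dx 10.8 tx 3.5
1.64 dx 10.3 tx 4.8
1.77 dx 9.6 tx 6.1
1.89 dx 8.7 tx 7.3
2.02 dx 7.7 tx 8.3
2.14 dx 6.6 tx 9.2
2.27 dx 5.4 tx 10.0
[ 0.4   0.01 -0.54]
```

Request:
carry_out --pt "0.001 -0.007 0 0 0 -0.5" --pt "0 0 0 0 0 0" --pt "0 0 0 0 0 0" --pt "0 0 0 0 0 0" --pt "0 0 0 0 0 0"

```text
t: 3.02
ee_pos: [462.3, -70.7, 131.0]
orientation: [1.389, 1.082, -1.388]
ft_force: [0.8, -0.4, -1.6]
width: 13.5
```

Gripped at width 13.5. I'll start the arc with a short test.

Request:
carry_out --pt "-0.01 0.005 0 0 0 0" --pt "-0.009 0.0065 0 0 0 0" --pt "-0.008 0.0077 0 0 0 0" --pt "0 0 0 0 0 0"

```text
t: 3.52
ee_pos: [482.3, -75.8, 159.4]
orientation: [1.388, 1.082, -1.388]
ft_force: [2.8, -0.3, -6.9]
width: 13.1
```

```bash
cat >> h.py <<'E'
def arc(): 
    "joint angle from gripper position, radial misfit"
    o,R=st();d=(o['ee_pos'][:2]-CAD);x=d@[np.cos(YAW),np.sin(YAW)];y=d@[-np.sin(YAW),np.cos(YAW)];z=o['ee_pos'][2]+19
    print('cx',x.round(1),'cy',y.round(1),'z',z.round(1),'q',(np.arctan2(z-112,81.6-x)-.436).round(3),'rad',np.hypot(z-112,81.6-x).round(1),'M',o['moment'].round(2))
    to(o['ee_pos'],YAW)
E
python3 -c "
from h import *
arc()"
```

```text
t 3.52 tcp [482.3 -75.8 159.4] y-axis [ 0.97  -0.244  0.001] yaw -14.1 x [ 0.001 -0.    -1.   ] F [ 2.8 -0.3 -6.9] w 13.1
cx 22.4 cy 2.8 z 178.4 q 0.407 rad 89.0 M [-0.18 -0.42 -0.04]
t 3.52 tcp [482.3 -75.8 159.4] y-axis [ 0.97  -0.244  0.001] yaw -14.1 x [ 0.001 -0.    -1.   ] F [ 2.8 -0.3 -6.9] w 13.1
shift [0. 0. 0.]
turn [ 0.38  0.02 -0.04]
```

Request:
carry_out --pt "-0.008 0.008 0 0 0 0" --pt "-0.007 0.009 0 0 0 0" --pt "-0.0055 0.01 0 0 0 0" --pt "-0.004 0.0105 0 0 0 0" --pt "-0.003 0.011 0 0 0 0" --pt "0 0 0 0 0 0"

```text
t: 4.28
ee_pos: [528.4, -87.7, 182.2]
orientation: [1.385, 1.088, -1.394]
ft_force: [0.8, -0.7, -10.0]
width: 13.4
```

```bash
python3 -c "
from h import *
arc()"
```

```text
t 4.28 tcp [528.4 -87.7 182.2] y-axis [ 0.97  -0.244 -0.008] yaw -14.1 x [-0.008  0.001 -1.   ] F [  0.8  -0.7 -10. ] w 13.4
cx 70.0 cy 2.9 z 201.2 q 1.006 rad 90.0 M [-0.06 -0.27 -0.03]
t 4.28 tcp [528.4 -87.7 182.2] y-axis [ 0.97  -0.244 -0.008] yaw -14.1 x [-0.008  0.001 -1.   ] F [  0.8  -0.7 -10. ] w 13.4
shift [0. 0. 0.]
turn [0.38 0.05 0.44]
```

Request:
carry_out --pt "-0.001 0.011 0 0 0 0.4" --pt "0.0005 0.011 0 0 0 0" --pt "0.002 0.011 0 0 0 0" --pt "0.0035 0.011 0 0 0 0" --pt "0.0045 0.0105 0 0 0 0" --pt "0 0 0 0 0 0"

```text
t: 5.03
ee_pos: [583.0, -101.6, 172.1]
orientation: [1.386, 1.085, -1.392]
ft_force: [-1.8, 0.8, -7.2]
width: 13.0
```

```bash
python3 -c "
from h import *
arc()"
```

```text
t 5.03 tcp [ 583.  -101.6  172.1] y-axis [ 0.97  -0.244 -0.004] yaw -14.1 x [-0.004 -0.    -1.   ] F [-1.8  0.8 -7.2] w 13.0
cx 126.4 cy 3.0 z 191.1 q 1.65 rad 90.9 M [-0.04  0.29 -0.08]
t 5.03 tcp [ 583.  -101.6  172.1] y-axis [ 0.97  -0.244 -0.004] yaw -14.1 x [-0.004 -0.    -1.   ] F [-1.8  0.8 -7.2] w 13.0
shift [0. 0. 0.]
turn [0.38 0.07 0.24]
```

Request:
carry_out --pt "0.006 0.0095 0 0 0 0" --pt "0.007 0.0085 0 0 0 0" --pt "0.008 0.0075 0 0 0 0" --pt "0.009 0.0065 0 0 0 0" --pt "0.007 0.0035 0 0 0 0" --pt "0 0 0 0 0 0"

```text
t: 5.78
ee_pos: [619.6, -111.0, 132.7]
orientation: [1.385, 1.085, -1.392]
ft_force: [-4.1, 0.6, -4.0]
width: 13.4
```

```bash
python3 -c "
from h import *
arc()"
```

```text
t 5.78 tcp [ 619.6 -111.   132.7] y-axis [ 0.97  -0.244 -0.004] yaw -14.1 x [-0.005 -0.    -1.   ] F [-4.1  0.6 -4. ] w 13.4
cx 164.2 cy 3.1 z 151.7 q 2.258 rad 91.6 M [ 0.07  0.47 -0.04]
t 5.78 tcp [ 619.6 -111.   132.7] y-axis [ 0.97  -0.244 -0.004] yaw -14.1 x [-0.005 -0.    -1.   ] F [-4.1  0.6 -4. ] w 13.4
shift [0. 0. 0.]
turn [0.39 0.08 0.25]
```

Request:
carry_out --pt "0 0 0 0 0 0" --pt "0 0 0 0 0 0" --pt "0 0 0 0 0 0" --pt "0 0 0 0 0 0" --pt "0 0 0 0 0 0" --grip 0

```text
t: 6.4
ee_pos: [624.3, -111.7, 136.6]
orientation: [1.39, 1.076, -1.383]
ft_force: [0.2, -0.7, -0.8]
width: 59.5
```

Request:
carry_out --pt "-0.03 0 0 0 0 0" --pt "-0.045 0 0 0 0 0" --pt "-0.03 0 0 0 0 0" --pt "0 0 0 -10 0 0" --pt "0 0 0 -10 0 0" --pt "0 0 0 -10 0 0" --pt "0 0 0 -10 0 0" --pt "0 0 0 -10 0 0"

```text
t: 7.4
ee_pos: [623.6, -111.3, 245.9]
orientation: [0.716, 1.441, -0.713]
ft_force: [0.2, 0.1, 0.6]
width: 88.0
```

Request:
carry_out --pt "0 0 0 -10 0 0" --pt "0 0 0 -10 0 0" --pt "0 0 0 -10 0 0" --pt "0 0 0 -10 0 0" --pt "0 0 0 0 0 0"

```text
t: 8.02
ee_pos: [623.3, -111.3, 246.0]
orientation: [0.152, 1.557, -0.155]
ft_force: [0.2, 0.1, -0.6]
width: 88.1
```

```bash
python3 - <<'E'
from h import *
to([541.8,288.1,200],np.radians(75.5))
p,K,r,t=get("scene");cv2.imwrite("pics/s2.png",cv2.resize(p[80:330,120:460],None,fx=2.2,fy=2.2))
E
```

```text
t 8.03 tcp [ 623.3 -111.3  246. ] y-axis [ 0.195  0.981 -0.001] yaw 78.8 x [ 0.009 -0.003 -1.   ] F [ 0.2  0.1 -0.6] w 88.1
shift [  44.3  375.9 -158.2]
turn [3.27 0.51 0.03]
```

View pics/s2.png

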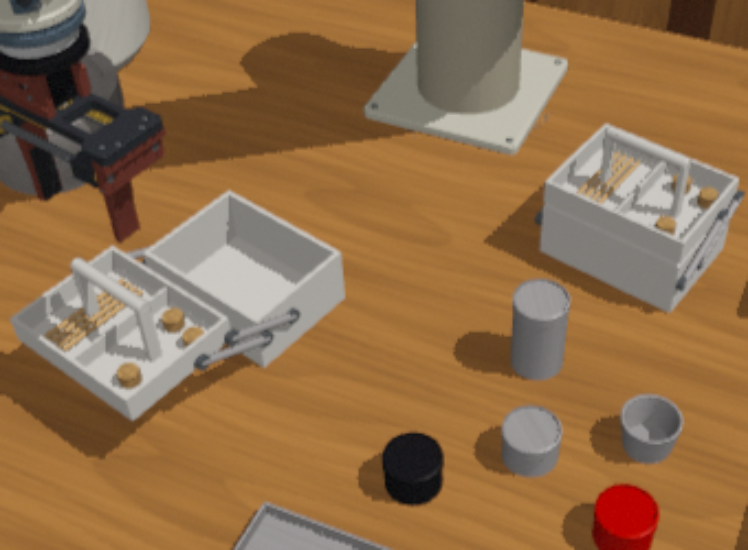

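The picture shows the tray resting open on the far side, with the compartment uncovered at crop pixel (245,270). Next I move over the tin.

Request:
carry_out --pt "0 0.047 -0.02 0 0 0" --pt "0 0.047 -0.02 0 0 0" --pt "0 0.047 -0.02 0 0 0" --pt "0 0.047 -0.02 0 0 0" --pt "0 0.047 -0.02 0 0 0" --pt "0 0.047 -0.02 0 0 0" --pt "0 0.045 -0.019 0 0 0" --pt "0 0.03 -0.012 3 0 0"

```text
t: 9.07
ee_pos: [550.2, 278.6, 245.1]
orientation: [0.226, 1.547, -0.227]
ft_force: [0.1, -0.1, 1.0]
width: 87.8
```

Request:
carry_out --pt "0 0 0 0 0 0" --pt "0 0 0 0 0 0"

```text
t: 9.32
ee_pos: [549.6, 280.1, 245.0]
orientation: [0.227, 1.547, -0.227]
ft_force: [-0.3, -0.2, 1.0]
width: 87.8
```

```bash
python3 - <<'E'
from h import *
to([541.8,288.1,130],np.radians(75.5))
p,K,r,t=get("wrist");cv2.imwrite("pics/w2.png",p);np.savez("w2.npz",p=p,K=K,r=r,t=t)
print(proj(K,r,t,[[541.8,288.1,42],[571,288,42],[541.8,317,42]]).round(0))
E
```

```text
t 9.32 tcp [549.6 280.1 245. ] y-axis [0.286 0.958 0.001] yaw 73.4 x [ 0.012 -0.002 -1.   ] F [-0.3 -0.2  1. ] w 87.8
shift [114.9   5.3 -11.2]
turn [-2.1   0.7  -0.06]
[[319. 165.]
 [326. 187.]
 [342. 159.]]
```

View pics/w2.png

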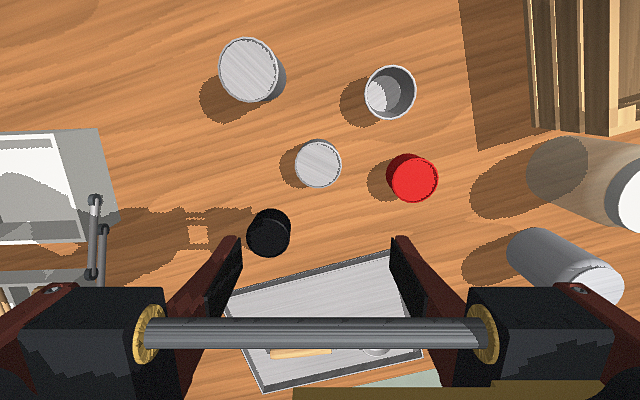

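Wrist view: the low tin's lid is centred at (318,163), against a projected (319,165). The cup is at (390,92), the tall tin at (248,70), red at (412,178) and black at (268,233). I'll centre over the tin and descend.

Request:
carry_out --pt "0.02 0.0045 -0.0115 -2 0.7 0" --pt "0.045 0 0 0 0 0" --pt "0.045 0 0 0 0 0" --pt "0 0 0 0 0 0" --pt "0 0 0 0 0 0"

```text
t: 10.0
ee_pos: [539.1, 284.4, 130.2]
orientation: [0.202, 1.564, -0.2]
ft_force: [-0.7, -0.3, 0.4]
width: 88.0
```

```bash
python3 - <<'E'
from h import *
to([540.5,287.5,16],np.radians(75.5))
E
```

```text
t 10.0 tcp [539.1 284.4 130.2] y-axis [0.253 0.967 0.001] yaw 75.3 x [-0.003  0.001 -1.   ] F [-0.7 -0.3  0.4] w 88.0
shift [114.2   3.3   0.9]
turn [-0.16 -0.16 -0.04]
```

Request:
carry_out --pt "0.03 0.003 0.001 0 0 0" --pt "0.03 0 0 0 0 0" --pt "0.027 0 0 0 0 0" --pt "0.015 0 0 0 0 0" --pt "0 0 0 0 0 0"

```text
t: 10.62
ee_pos: [547.4, 289.9, 34.9]
orientation: [0.209, 1.552, -0.193]
ft_force: [-0.1, -0.3, -0.2]
width: 87.6
```

```bash
python3 - <<'E'
from h import *
to([540.5,287.5,16],np.radians(75.5))
E
```

```text
t 10.62 tcp [547.4 289.9  34.9] y-axis [0.253 0.967 0.011] yaw 75.3 x [ 0.011  0.008 -1.   ] F [-0.1 -0.3 -0.2] w 87.6
shift [18.8 -4.3 -6.2]
turn [-0.18  0.47 -0.63]
```

Request:
carry_out --pt "0.01 -0.0045 -0.0065 0 0.5 -0.6" --pt "0.009 0 -0.001 0 0 0" --pt "0 0 0 0 0 0"

```text
t: 11.0
ee_pos: [540.1, 288.2, 17.3]
orientation: [0.203, 1.559, -0.199]
ft_force: [0.3, -0.4, -0.1]
width: 87.9
```

```bash
python3 - <<'E'
from h import *
to([540.5,287.5,16],np.radians(75.5))
E
```

```text
t 11.0 tcp [540.1 288.2  17.3] y-axis [0.253 0.967 0.002] yaw 75.3 x [ 0.002  0.002 -1.   ] F [ 0.3 -0.4 -0.1] w 87.9
shift [ 1.3 -0.6  0.6]
turn [-0.18  0.1  -0.14]
```

Request:
carry_out --pt "0 0 0 0 0 0" --pt "0 0 0 0 0 0" --pt "0 0 0 0 0 0" --pt "0 0 0 0 0 0" --pt "0 0 0 0 0 0" --pt "0 0 0 0 0 0" --grip 1

```text
t: 11.75
ee_pos: [540.5, 288.4, 18.0]
orientation: [0.203, 1.558, -0.199]
ft_force: [-0.3, 0.3, -0.0]
width: 56.9
```

```bash
python3 - <<'E'
from h import *
to([459.9,-72.9,160],np.radians(75.5))
E
```

```text
t 11.75 tcp [540.5 288.4  18. ] y-axis [0.253 0.967 0.003] yaw 75.3 x [ 0.003  0.002 -1.   ] F [-0.3  0.3 -0. ] w 56.9
shift [-143.2 -369.5   13.9]
turn [-0.18  0.15 -0.18]
```

Request:
carry_out --pt "-0.03 0 0 0 0 0" --pt "-0.045 0 0 0 0 0" --pt "-0.045 0 0 0 0 0" --pt "-0.02 0 0 0 0 0" --pt "0 0 0 0 0 0"

```text
t: 12.38
ee_pos: [539.1, 287.6, 160.5]
orientation: [0.202, 1.561, -0.2]
ft_force: [-0.7, -0.4, -1.3]
width: 57.4
```

```bash
python3 - <<'E'
from h import *
to([459.9,-72.9,160],np.radians(75.5))
E
```

```text
t 12.38 tcp [539.1 287.6 160.5] y-axis [0.253 0.967 0.001] yaw 75.3 x [ 0.     0.001 -1.   ] F [-0.7 -0.4 -1.3] w 57.4
shift [ 2.000e-01 -3.688e+02  1.470e+01]
turn [-0.18  0.01 -0.05]
```

Request:
carry_out --pt "0 -0.03 0.001 0 0 0" --pt "0 -0.047 0.002 0 0 0" --pt "0 -0.05 0.002 0 0 0" --pt "0 -0.05 0.002 0 0 0" --pt "0 -0.05 0.002 0 0 0" --pt "0 -0.05 0.002 0 0 0" --pt "0 -0.045 0.002 0 0 0" --pt "0 -0.025 0.001 0 0 0"

```text
t: 13.38
ee_pos: [457.7, -60.0, 150.9]
orientation: [0.197, 1.573, -0.199]
ft_force: [0.2, 0.4, -1.9]
width: 56.8
```

Request:
carry_out --pt "0 0 0 0 0 0" --pt "0 0 0 0 0 0"

```text
t: 13.62
ee_pos: [456.3, -60.8, 149.1]
orientation: [0.2, 1.576, -0.201]
ft_force: [1.0, -0.3, -0.6]
width: 57.0
```

```bash
python3 - <<'E'
from h import *
to([459.9,-72.9,24],np.radians(75.5))
E
```

```text
t 13.62 tcp [456.3 -60.8 149.1] y-axis [ 0.252  0.968 -0.003] yaw 75.4 x [-0.014  0.001 -1.   ] F [ 1.  -0.3 -0.6] w 57.0
shift [125.  -10.4   8.3]
turn [-0.1  -0.81  0.17]
```

Request:
carry_out --pt "0 -0.01 0.006 0 -0.8 0" --pt "0.03 0 0 0 0 0" --pt "0.03 0 0 0 0 0" --pt "0.015 0 0 0 0 0" --pt "0 0 0 0 0 0" --pt "0 0 0 0 0 0"

```text
t: 14.38
ee_pos: [463.1, -70.7, 72.3]
orientation: [0.191, 1.557, -0.197]
ft_force: [-0.0, -0.2, -1.0]
width: 57.2
```

```bash
python3 - <<'E'
from h import *
to([460.4,-72.9,24],np.radians(75.5))
E
```

```text
t 14.38 tcp [463.1 -70.7  72.3] y-axis [ 0.245  0.97  -0.003] yaw 75.8 x [ 0.005 -0.004 -1.   ] F [-0.  -0.2 -1. ] w 57.2
shift [48.3 -2.7 -2.4]
turn [0.32 0.33 0.16]
```

Request:
carry_out --pt "0.015 -0.002 -0.003 0 0.4 0.2" --pt "0.012 0 -0.001 0 0 0" --pt "0.009 0 -0.001 0 0 0" --pt "0 0 0 0 0 0" --pt "0 0 0 0 0 0"

```text
t: 15.0
ee_pos: [458.4, -71.6, 34.8]
orientation: [0.195, 1.561, -0.193]
ft_force: [0.8, 0.1, -1.1]
width: 57.0
```

```bash
python3 - <<'E'
from h import *
to([460.4,-72.9,24],np.radians(75.5))
E
```

```text
t 15.0 tcp [458.4 -71.6  34.8] y-axis [0.245 0.97  0.001] yaw 75.8 x [ 0.001  0.001 -1.   ] F [ 0.8  0.1 -1.1] w 57.0
shift [10.8 -0.7  2.2]
turn [ 0.34  0.04 -0.06]
```

Request:
carry_out --pt "0.005 0 0.001 0 0 0" --pt "0.003 0 0 0 0 0" --pt "0 0 0 0 0 0"

```text
t: 15.38
ee_pos: [460.1, -72.0, 26.7]
orientation: [0.195, 1.56, -0.193]
ft_force: [-0.1, -0.2, -1.9]
width: 57.2
```

Request:
carry_out --pt "0.002 0 0 0 0 0" --pt "0 0 0 0 0 0"

```text
t: 15.62
ee_pos: [460.2, -72.0, 24.7]
orientation: [0.195, 1.56, -0.193]
ft_force: [-0.3, -0.5, -1.4]
width: 56.9
```

Request:
carry_out --pt "0.0015 0 0 0 0 0" --pt "0 0 0 0 0 0"

```text
t: 15.88
ee_pos: [460.2, -72.0, 23.2]
orientation: [0.195, 1.56, -0.193]
ft_force: [0.7, -0.4, -1.9]
width: 57.2
```

Request:
carry_out --pt "0.001 0 0 0 0 0" --pt "0 0 0 0 0 0"

```text
t: 16.12
ee_pos: [460.5, -72.1, 23.1]
orientation: [0.195, 1.559, -0.193]
ft_force: [0.3, -0.5, -1.6]
width: 57.4
```

Request:
carry_out --pt "0.0015 0 0 0 0 0" --pt "0 0 0 0 0 0"

```text
t: 16.38
ee_pos: [460.8, -72.3, 23.0]
orientation: [0.194, 1.558, -0.193]
ft_force: [-0.6, -0.3, -2.4]
width: 57.1
```

Request:
carry_out --pt "0.0015 0 0 0 0 0" --pt "0 0 0 0 0 0"

```text
t: 16.62
ee_pos: [461.1, -72.3, 22.9]
orientation: [0.194, 1.557, -0.193]
ft_force: [-0.3, 0.5, -1.3]
width: 57.4
```

The downward motion stalled at z = 23 mm, which is the expected contact height (18 + 5). I'll release and back out.

Request:
carry_out --pt "0 0 0 0 0 0" --pt "0 0 0 0 0 0" --pt "0 0 0 0 0 0" --pt "0 0 0 0 0 0" --pt "0 0 0 0 0 0" --pt "0 0 0 0 0 0" --grip 0

```text
t: 17.38
ee_pos: [461.2, -72.3, 22.2]
orientation: [0.194, 1.558, -0.193]
ft_force: [-0.2, -0.4, -0.7]
width: 87.8
```

Request:
carry_out --pt "-0.02 0 0 0 0 0" --pt "-0.035 0 0 0 0 0" --pt "-0.045 0 0 0 0 0" --pt "-0.045 0 0 0 0 0" --pt "-0.045 0 0 0 0 0" --pt "0 0 0 0 0 0"

```text
t: 18.12
ee_pos: [459.9, -72.3, 217.6]
orientation: [0.194, 1.559, -0.193]
ft_force: [-0.8, -0.3, -0.9]
width: 87.5
```

```bash
python3 - <<'E'
from h import *
to([618.5,-113,200],np.radians(-14.5))
p,K,r,t=get("wrist");q,*_=get("scene")
cv2.imwrite("pics/w3.png",np.hstack([cv2.resize(p,(440,275)),cv2.resize(q[140:280,120:344],(360,225))[:,:360] if 0 else cv2.resize(q[140:280,120:300],(354,275))]))
E
```

```text
t 18.12 tcp [459.9 -72.3 217.6] y-axis [0.244 0.97  0.001] yaw 75.8 x [ 0.003  0.    -1.   ] F [-0.8 -0.3 -0.9] w 87.5
shift [ 18.   -0.7 163.7]
turn [ 9.035e+01  7.000e-02 -1.700e-01]
```

View pics/w3.png

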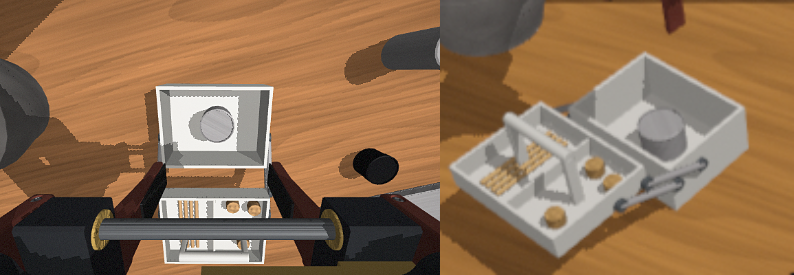

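The wrist panel shows the tin upright in the compartment at (217,125), and the tray is still open. I'll return to the handle.

Request:
carry_out --pt "0 0 0.04 10 0 0" --pt "0 -0.007 0.04 10 0 0" --pt "0 -0.014 0.038 10 0 0" --pt "0 -0.017 0.033 10 0 0" --pt "0 0 0 10 0 0" --pt "0 0 0 10 0 0" --pt "0 0 0 10 0 0" --pt "0 0 0 10 0 0"

```text
t: 19.23
ee_pos: [558.3, -173.9, 194.1]
orientation: [1.286, 1.182, -1.316]
ft_force: [0.1, 0.5, 0.5]
width: 87.9
```

Request:
carry_out --pt "0 0 0 10 0 0" --pt "0 0 0 0 0 0" --pt "0 0 0 0 0 0"

```text
t: 19.6
ee_pos: [555.1, -172.9, 187.9]
orientation: [1.407, 1.094, -1.453]
ft_force: [-0.4, 0.0, -0.5]
width: 87.7
```

```bash
python3 - <<'E'
from h import *
to([619.6,-111,132],np.radians(-14.1))
E
```

```text
t 19.6 tcp [ 555.1 -172.9  187.9] y-axis [ 0.956 -0.289 -0.044] yaw -16.8 x [-0.042  0.014 -0.999] F [-0.4  0.  -0.5] w 87.7
shift [ 54.   46.2 -77.8]
turn [-2.71 -0.11  2.52]
```

Request:
carry_out --pt "-0.01 0.023 -0.038 -2.7 0 2.5" --pt "0 0.023 -0.039 0 0 0" --pt "0 0 0 0 0 0" --pt "0 0 0 0 0 0"

```text
t: 20.1
ee_pos: [620.1, -110.0, 194.6]
orientation: [1.381, 1.092, -1.382]
ft_force: [-0.1, -0.8, -0.4]
width: 87.7
```

```bash
python3 - <<'E'
from h import *
to([619.6,-111,132],np.radians(-14.1))
E
```

```text
t 20.1 tcp [ 620.1 -110.   194.6] y-axis [ 0.972 -0.234 -0.003] yaw -13.5 x [-0.003  0.002 -1.   ] F [-0.1 -0.8 -0.4] w 87.7
shift [62.6 -0.   1.2]
turn [ 0.58 -0.08  0.19]
```

Request:
carry_out --pt "0.03 0 0.001 0.5 0 0" --pt "0.025 -0.001 0 0 0 0" --pt "0.007 -0.001 0 0 0 0" --pt "0 0 0 0 0 0"

```text
t: 20.6
ee_pos: [615.3, -113.5, 131.5]
orientation: [1.386, 1.087, -1.39]
ft_force: [0.1, -0.3, -0.0]
width: 88.1
```

```bash
python3 - <<'E'
from h import *
to([619.6,-111,132],np.radians(-14.1))
E
```

```text
t 20.6 tcp [ 615.3 -113.5  131.5] y-axis [ 0.97  -0.242 -0.004] yaw -14.0 x [-0.004  0.002 -1.   ] F [ 0.1 -0.3 -0. ] w 88.1
shift [-0.5  3.6 -3.4]
turn [ 0.08 -0.05  0.23]
```

Request:
carry_out --pt "0 0.0045 -0.003 0 0 0" --pt "0 0 0 0 0 0" --pt "0 0 0 0 0 0" --pt "0 0 0 0 0 0" --pt "0 0 0 0 0 0" --pt "0 0 0 0 0 0" --pt "0 0 0 0 0 0" --pt "0 0 0 0 0 0" --grip 1

```text
t: 21.6
ee_pos: [620.4, -111.7, 134.2]
orientation: [1.386, 1.087, -1.389]
ft_force: [-6.6, 1.4, 6.6]
width: 13.5
```

Request:
carry_out --pt "0 0 0 0 0 0" --pt "0 0 0 0 0 0"

```text
t: 21.85
ee_pos: [620.2, -111.6, 134.4]
orientation: [1.386, 1.087, -1.39]
ft_force: [-1.2, 0.1, 1.2]
width: 13.5
```

```bash
python3 -c "
from h import *
arc()"
```

```text
t 21.85 tcp [ 620.2 -111.6  134.4] y-axis [ 0.97  -0.242 -0.004] yaw -14.0 x [-0.004  0.002 -1.   ] F [-1.2  0.1  1.2] w 13.5
cx 164.9 cy 2.7 z 153.4 q 2.244 rad 93.0 M [ 0.04  0.1  -0.06]
t 21.85 tcp [ 620.2 -111.6  134.4] y-axis [ 0.97  -0.242 -0.004] yaw -14.0 x [-0.004  0.002 -1.   ] F [-1.2  0.1  1.2] w 13.5
shift [0. 0. 0.]
turn [ 0.48 -0.06  0.24]
```

Gripped at 13.5. Now the arc in reverse.

Request:
carry_out --pt "-0.01 -0.0055 0 0 0 0" --pt "-0.009 -0.0066 0 0 0 0" --pt "-0.008 -0.0077 0 0 0 0" --pt "-0.007 -0.0087 0 0 0 0" --pt "-0.006 -0.0096 0 0 0 0" --pt "0 0 0 0 0 0"

```text
t: 22.6
ee_pos: [580.7, -101.5, 176.8]
orientation: [1.387, 1.087, -1.389]
ft_force: [1.6, 0.0, -1.5]
width: 13.2
```

```bash
python3 -c "
from h import *
arc()"
```

```text
t 22.6 tcp [ 580.7 -101.5  176.8] y-axis [ 0.97  -0.242 -0.004] yaw -14.0 x [-0.003  0.002 -1.   ] F [ 1.6  0.  -1.5] w 13.2
cx 124.1 cy 2.5 z 195.8 q 1.604 rad 93.9 M [ 0.1   0.11 -0.06]
t 22.6 tcp [ 580.7 -101.5  176.8] y-axis [ 0.97  -0.242 -0.004] yaw -14.0 x [-0.003  0.002 -1.   ] F [ 1.6  0.  -1.5] w 13.2
shift [0. 0. 0.]
turn [ 0.47 -0.08  0.21]
```

Request:
carry_out --pt "-0.004 -0.0105 0 0 0 0" --pt "-0.003 -0.011 0 0 0 0" --pt "-0.0015 -0.0113 0 0 0 0" --pt "0 -0.0113 0 0 0 0" --pt "0.0015 -0.0113 0 0 0 0" --pt "0.0025 -0.011 0 0 0 0" --pt "0 0 0 0 0 0"

```text
t: 23.48
ee_pos: [511.7, -83.9, 181.3]
orientation: [1.388, 1.087, -1.388]
ft_force: [2.1, 1.5, -6.0]
width: 13.4
```

```bash
python3 -c "
from h import *
arc()"
```

```text
t 23.48 tcp [511.7 -83.9 181.3] y-axis [ 0.97  -0.242 -0.003] yaw -14.0 x [-0.002  0.003 -1.   ] F [ 2.1  1.5 -6. ] w 13.4
cx 52.9 cy 2.3 z 200.3 q 0.82 rad 92.9 M [ 0.25 -0.08 -0.04]
t 23.48 tcp [511.7 -83.9 181.3] y-axis [ 0.97  -0.242 -0.003] yaw -14.0 x [-0.002  0.003 -1.   ] F [ 2.1  1.5 -6. ] w 13.4
shift [0. 0. 0.]
turn [ 0.47 -0.12  0.17]
```

Request:
carry_out --pt "0.0045 -0.0105 0 0 0 0" --pt "0.0055 -0.01 0 0 0 0" --pt "0.0065 -0.0092 0 0 0 0" --pt "0.0077 -0.0082 0 0 0 0" --pt "0.0085 -0.007 0 0 0 0" --pt "0 0 0 0 0 0"

```text
t: 24.22
ee_pos: [469.2, -73.0, 147.5]
orientation: [1.392, 1.079, -1.381]
ft_force: [4.8, 0.8, -5.3]
width: 13.3
```

```bash
python3 -c "
from h import *
arc()"
```

```text
t 24.23 tcp [469.2 -73.  147.5] y-axis [ 0.97  -0.243  0.007] yaw -14.0 x [ 0.007  0.001 -1.   ] F [ 4.8  0.8 -5.3] w 13.3
cx 9.1 cy 2.3 z 166.5 q 0.208 rad 90.7 M [ 0.17 -0.65  0.  ]
t 24.23 tcp [469.2 -73.  147.5] y-axis [ 0.97  -0.243  0.007] yaw -14.0 x [ 0.007  0.001 -1.   ] F [ 4.8  0.8 -5.3] w 13.3
shift [0. 0. 0.]
turn [ 0.46 -0.15 -0.38]
```

Request:
carry_out --pt "0.008 -0.005 0 0 0 0" --pt "0.006 -0.003 0 0 0 0" --pt "0 0 0 0 0 0" --pt "0 0 0 0 0 0"

```text
t: 24.72
ee_pos: [462.3, -71.2, 134.3]
orientation: [1.394, 1.076, -1.377]
ft_force: [3.0, 0.9, 0.1]
width: 13.2
```

Request:
carry_out --pt "0 0 0 0 0 0" --pt "0 0 0 0 0 0" --pt "0 0 0 0 0 0" --pt "0 0 0 0 0 0" --pt "0 0 0 0 0 0" --pt "0 0 0 0 0 0" --grip 0

```text
t: 25.48
ee_pos: [458.9, -71.1, 132.7]
orientation: [1.39, 1.08, -1.382]
ft_force: [0.6, 0.4, -0.9]
width: 69.7
```

```bash
python3 -c "
from h import *
to([459.9,-72.9,200],YAW)"
```

```text
t 25.48 tcp [458.9 -71.1 132.7] y-axis [ 0.97  -0.242  0.005] yaw -14.0 x [ 0.006  0.    -1.   ] F [ 0.6  0.4 -0.9] w 69.7
shift [-67.3   1.7   1.5]
turn [ 0.51 -0.08 -0.31]
```

Next I rise straight up, wait for the tray to settle, and look.

Request:
carry_out --pt "-0.02 0 0 0 0 0" --pt "-0.04 0 0 0 0 0" --pt "-0.045 0 0 0 0 0" --pt "-0.04 0 0 0 0 0" --pt "-0.02 -0.02 0 0 0 0" --pt "0 -0.03 0 0 0 0" --pt "0 0 0 0 0 0" --pt "0 0 0 0 0 0"

```text
t: 26.48
ee_pos: [409.1, -58.9, 303.3]
orientation: [1.39, 1.079, -1.381]
ft_force: [0.7, 0.5, -0.2]
width: 87.5
```

Request:
carry_out --pt "0 0 0 0 0 0" --pt "0 0 0 0 0 0" --pt "0 0 0 0 0 0" --pt "0 0 0 0 0 0" --pt "0 0 0 0 0 0" --pt "0 0 0 0 0 0" --pt "0 0 0 0 0 0" --pt "0 0 0 0 0 0"

```text
t: 27.48
ee_pos: [410.6, -59.3, 302.3]
orientation: [1.39, 1.081, -1.383]
ft_force: [0.2, -0.9, -0.3]
width: 88.1
```

```bash
python3 - <<'E'
from h import *
st()
S=np.load("scene0.npz");D=np.load("side0.npz")
q,*_=get("scene");d,*_=get("side")
f=lambda p,x,y,w,h:cv2.resize(p[y:y+h,x:x+w],(400,280),interpolation=cv2.INTER_CUBIC)
cv2.imwrite("pics/end.png",np.vstack([np.hstack([f(q,170,140,140,98),f(d,235,100,140,98)]),np.hstack([f(S['p'],170,140,140,98),f(D['p'],235,100,140,98)])]))
cl=slice(120,180),slice(270,340)
print('side crop diff',np.abs(d[cl].astype(int)-D['p'][cl]).mean())
E
```

```text
t 27.48 tcp [410.6 -59.3 302.3] y-axis [ 0.97  -0.242  0.005] yaw -14.0 x [ 0.005  0.    -1.   ] F [ 0.2 -0.9 -0.3] w 88.1
side crop diff 2.5904761904761906
```

View pics/end.png

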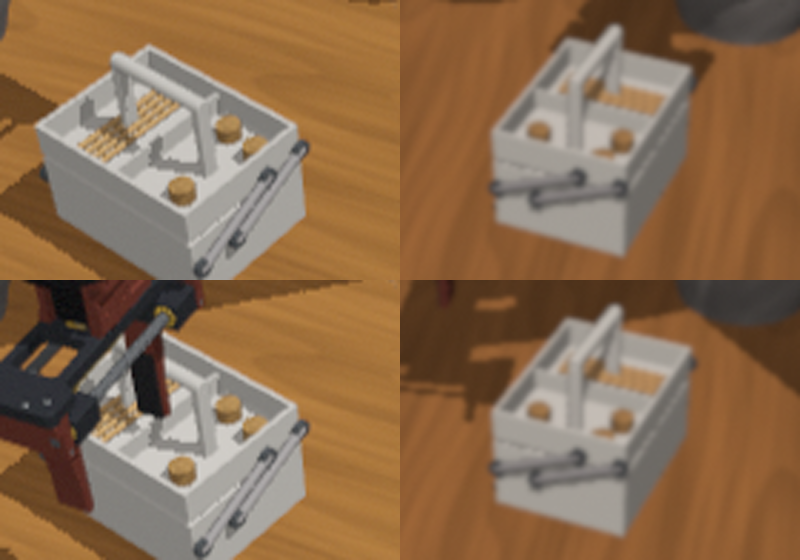

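The top row (now) matches the bottom row (start): the tray and links are at the same pixels, so it is fully closed. The gripper is clear. I'm handing in.

```bash
python3 -c "
from h import *
print(ctrl.close_job())"
```

```text
the job is handed in; nothing more can be done
None
```

I did the whole job in the order asked and handed it in at about 27.5 s of the 72 s allowed. `close_job` gives no verdict.

- **Opening:** I swung the tray of the farther caddy (about 465 mm from the base) over by its handle. A picture taken after I let go showed it resting open on the far side.
- **Tin:** I lowered the grey lidded low tin into the compartment until downward motion stalled at TCP z = 23 mm, the expected floor contact, and only then released it. The force reading did not show the contact clearly, so the height is the evidence. The wrist and scene pictures then showed the tin standing upright inside.
- **Closing:** I swung the tray back and let go. In the final scene and side pictures the tray and links are at the same pixels as at the start, so it is fully closed.
- **Other checks:** At the end the gripper was open and about 145 mm above the handle, touching nothing. Wrist forces between moves stayed around 10 N or less. I can't see the tin itself now that the tray covers it.

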